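Set the spool drag and hold the tension arm open

TASK

Get the bench wire feeder ready for threading. First turn the drag sleeve on top of the solder spool stand until its pointer is at mark 3 (the four marks count clockwise, from 1, the shortest, to 4, the longest) and let go of it. Then take the tension arm by the grey roller at its end, swing it forward against its spring until it is fully against the stop post, and finish while still holding it there by the roller; do not shift the loose things lying about.

Things in the scene. Friction and masses are not known exactly. Their poses are not given: they have to be found in the camera images.
- spool_stand: Fixed spool stand: round steel base 104 mm across, a solder spool, above it a black scale disc 96 mm across (top at z = 66 mm) with four white marks round its -x side, 0.7 rad apart: mark 1, shortest (4 mm), 1.05 rad from -x towards -y; each next 3 mm longer; mark 4, 13 mm, 1.05 rad from -x towards +y. Inner ends 30 mm from the axis. Origin on the sleeve's axis at bench level, z up.
- drag_sleeve (a joint): Turn of the drag sleeve, rad: 0 = its pointer at mark 1, 0.7 at mark 2, 1.4 at mark 3, 2.1 at mark 4 (end stops at 0 and 2.1). It grows as the sleeve turns clockwise seen from above. A spring detent pulls it to the nearest mark and holds it there; about 0.07 N m carries it past a detent.
- sleeve_grip (a point): On the axis of the drag sleeve, 24 mm above its foot, 90 mm above the bench: a round knurled aluminium sleeve, 40 mm diameter, 34 mm tall, from z = 66 to z = 100 mm, to be pinched across from above. Its x axis points to the pointer.
- sleeve_pointer (a point): Tip of the white pointer, at the foot of the drag sleeve (z = 68 mm), 28 mm from the axis; a white line on the sleeve's top points the same way.
- tension_unit: Fixed tension arm unit: steel plate 150 (x) x 180 (y) x 10 mm, a pivot hub at (0, 55) mm, a spring arm, and two black rubber posts (13 mm diameter, top at z = 52 mm) between which the arm swings. Origin: centre of the plate's underside. The arm rests on the post at the unit's -x side; the stop post is the one at its +x side, away from the robot.
- tension_arm (a joint): Swing of the tension arm about its upright pivot, rad, growing anticlockwise from above: 0 = at rest, pointing from the pivot 125 degrees clockwise of the unit's +x; 1.22 = hard on the stop post, 55 degrees clockwise of +x. A spring drives it back to 0: at the roller it takes about 2.3 N to start and 5.5 N at the stop.
- pivot_point (a point): On the arm's upright pivot axis, 72 mm above the bench (free air above the hub, whose cap ends at z = 61 mm). The arm is an aluminium bar 16 mm wide, z = 42 to 50 mm.
- guide_roller: Grey guide roller on the end of the tension arm, 110 mm from the pivot axis, turning freely on its own upright axis: 16 mm diameter, 42 mm tall, z = 50 to 92 mm above the bench, with a 21 mm flange over its lowest 4 mm. Origin at the centre of its foot.
- roller_mid (a point): On the guide roller's axis, 76 mm above the bench: the place to pinch or push it.
- tip_tin: Bystander, loose on the bench: round grey tin, 50 mm across, 24 high. Origin at the centre of its underside.
- kapton_roll: Bystander, loose on the bench: amber tape roll, 94 mm across, 18 high. Origin at the centre of its underside.
- fuse_box: Bystander, loose on the bench: small white carton, 38 x 62 x 26 mm. Origin at the centre of its underside.
- flux_bottle: Bystander, loose on the bench: small white dropper bottle with a red nozzle, 35 mm across, 105 high. Origin at the centre of its underside.
- hex_key: Bystander, loose on the bench: dark hex key, 26 x 79 x 4 mm. Origin at the centre of its underside.
- black_tape: Bystander, loose on the bench: black tape roll, 64 mm across, 18 high. Origin at the centre of its underside.
- board_4: Bystander, loose on the bench: small circuit board with parts, 46 x 73 x 25 mm. Origin at the centre of its underside.

How it is judged:
By the outcome, as a careful person would: the job done as asked, in the order asked, and still so for the second after the job is handed in, while the arm keeps its last pose, push and grip.
It also fails if it takes over 48 s, if anything falls off the work surface, if the arm or the gripper's body presses on something with over 40 N, if the wrist force passes 120 N, or if a joint passes its speed limit or range.

ROBOT

A 7-joint arm with a two-finger parallel gripper is mounted at the origin on a cart in front of the work surface, level with it; the furniture and walls round the work are solid. World frame = base frame: x ahead of the robot, y to its left, z up, the work surface at z = 0. Lengths are in m, angles in rad, forces in N, time in s.
With the tool pointing down it reaches from about 0.425 to 0.875 m from the base axis. Payload 4.7 kg.
Tool frame: the origin (TCP) lies midway between the tips of the shut fingers; the grasp point (between the pads) lies 19 mm behind it; z points along the fingers, y is the line along which they close (so a half turn about z gives the same grasp; the last joint's range is limited). The gripper opens to 87 mm and grips with 3 to 60 N. Pads are 19 mm wide; open, the fingers measure 117 mm over their backs; the gripper's body (75 mm by 190 mm) begins 51 mm behind the grasp point.
Start: joints at [-1.284, 0.321, -0.07, 1.45, 0.023, 1.371, -0.057], TCP at [0.175, 0.626, 0.223] pointing down, gripper open.
Joint ranges: [-2.86, 2.86], [-0.3, 2.09], [-1.38, 1.24], [0.06, 2.45], [-1.56, 4.7], [0.09, 2.05], [-2.69, 2.69]. Speed limits (rad/s): [2.57, 2.57, 3.14, 3.14, 3.14, 3.14, 3.14].

INTERFACE

Orientations are given as a rotation vector (axis times angle).
In Python, from bench import ctrl gives the robot as it stands. The module is installed in compiled form; this text tells all that it offers.
- The arm moves only by the shell command python3 -m handwheel 'ROWS' [FORCE]. ROWS is JSON, a list of rows, each a list of 7 numbers: the finger opening in m, from 0 to 0.087, then the shift along the tool's x, y, z in m, then the turn, a rotation vector about the tool's x, y, z in degrees. A call has 1 to 12 rows; each row shifts and turns the commanded pose from where the row before left it, along the tool's axes as they then stand; what a row does not reach is not made up. A row lasts 1/8 s, in which the tool goes at most 62.5 mm and 10.7 degrees, less where a joint would pass 70% of its speed; a pose out of reach is approached as far as the arm can. A call is refused whole if a number of a shift passes 0.0625 or a number of a turn 10.7, either way. A call with a gripper value outside its range is refused whole. The fingers move at their own pace and stop on an object; FORCE is the grip in N (left out, the last holds). Time passes only in rows, so rows that do not move let the fingers close. It gives the time, the measured TCP pose, the force, the opening and the grip force at its end, in the units of the state.
- ctrl.get_state(): the state, without advancing time (a new reading comes with each control period).
- ctrl.get_image(name): name is "scene" or "top" or "wrist"; returns (picture, depth): 480x640x3 uint8, blue, green, red; 480x640 float32, m along the optical axis (not along the pixel's ray), 0 where there is no reading.
- ctrl.camera_info(name): a dict with "intrinsics" (3x3 intrinsics, pixels), "D" ([k1, k2, p1, p2, k3] as OpenCV has them; the pictures are not rectified), "R" (3x3) and "t" (3): a world point X has camera coordinates R X + t. Camera axes: x right, y down, z forward; pixel columns grow to the right and rows downward; lengths in m; the calibration is good to about 2 mm. A picture is of the moment at which its call begins: read the wrist's pose just before it. camera_info takes no time and is no camera call; for the wrist camera it gives the pose at the moment of the call.
- ctrl.close_job(): hands the job in; it is judged then, once.
The state is a dict: "time": time; "joint_positions": joint angles; "qd": joint speeds; "joint_torque": joint torques, N m; "position": TCP position; "tool_rot": TCP orientation; "ft_force": force on the tool from outside, world axes, zero at the start; "torque": the same for the moment, N m; "grip_width": opening from 0.0 (shut) to 1.0 (fully open); "grip_force": force on a finger pad.
Only numpy, scipy, OpenCV 4.12 (cv2) and the standard library are available. Lean on these libraries where they do the work, as an engineer would, in place of code of your own. Each camera call takes 0.05 s, during which the arm holds its last target. There are 200 camera calls.

## Working session

There is one attempt and no reset: what is moved stays moved. The work goes in short steps, Python scripts to look and compute and a shell command to move; the robot and the scene stay as the last step left them, time stands still between calls to the robot, and variables do not carry over. Pictures are saved under pics/ and viewed, at most 10 in all, crops included, and the job is handed in when it is done.

```bash
mkdir -p pics
python3 - <<'E'
from bench import ctrl
import cv2,numpy as np
s=ctrl.get_state(); print({k:np.round(v,3) for k,v in s.items()})
for n in("scene","top"):
    im,d=ctrl.get_image(n); cv2.imwrite(f"pics/{n}0.png",im); np.save(f"{n}0.npy",d)
    c=ctrl.camera_info(n); print(n,{k:np.round(v,4).tolist() for k,v in c.items()})
E
```

```text
{'time': np.float64(0.0), 'joint_positions': array([-1.284,  0.322, -0.07 ,  1.452,  0.023,  1.371, -0.057]), 'qd': array([-0.   , -0.   ,  0.   ,  0.   ,  0.001, -0.   ,  0.001]), 'joint_torque': array([ 0.0000e+00, -4.9129e+01, -4.0400e-01, -3.1252e+01, -6.4000e-02,
        4.4000e-02,  0.0000e+00]), 'position': array([0.175, 0.625, 0.221]), 'tool_rot': array([-4.270e-01, -3.112e+00,  3.000e-03]), 'ft_force': array([-0.094, -0.528,  0.112]), 'torque': array([ 0.049, -0.047,  0.027]), 'grip_force': np.float64(0.0), 'grip_width': np.float64(0.996)}
scene {'intrinsics': [[604.9401, 0.0, 318.3955], [0.0, 604.9401, 237.572], [0.0, 0.0, 1.0]], 'D': [-0.0496, 0.0, 0.0, 0.0, 0.0], 'R': [[0.5266, -0.85, 0.0133], [-0.5857, -0.374, -0.7191], [0.6162, 0.3709, -0.6948]], 't': [-0.2921, 0.4076, 1.2343]}
top {'intrinsics': [[584.0337, 0.0, 309.6404], [0.0, 584.0337, 233.4193], [0.0, 0.0, 1.0]], 'D': [-0.1555, 0.0, 0.0, 0.0, 0.0], 'R': [[0.0091, -0.9998, 0.0187], [-0.9964, -0.0106, -0.0838], [0.084, -0.0178, -0.9963]], 't': [0.0004, 0.5483, 1.7183]}
```

View pics/top0.png

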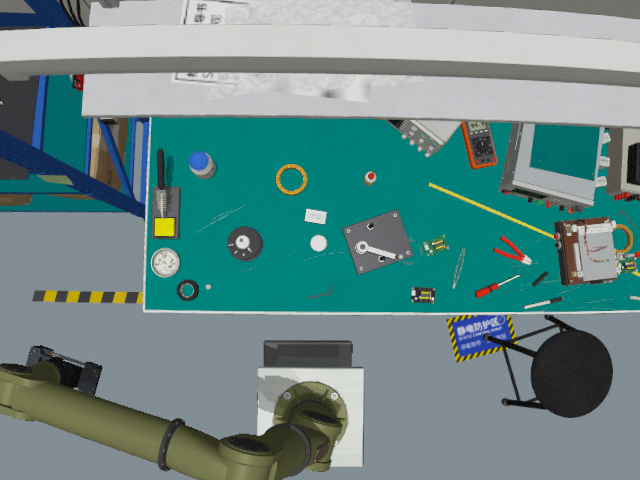

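View pics/scene0.png

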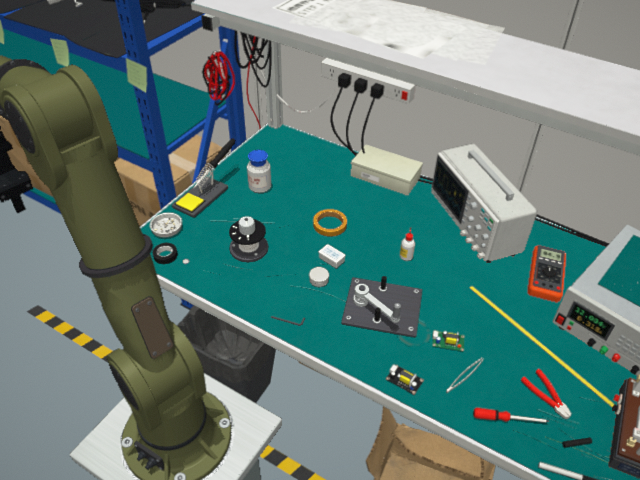

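Top view: stand at about (245,243), sleeve cap just above it. Tension unit: hub about (362,248), roller about (400,257). Bystanders near them: tin (318,243), carton (316,216), bottle (370,177), hex key (320,294). Next: coarse positions.

```bash
cat > h.py <<'E'
import cv2,numpy as np
from scipy.spatial.transform import Rotation as Ro
def ray(c,uv):
    K=np.array(c["intrinsics"]);p=cv2.undistortPoints(np.array(uv,float).reshape(-1,1,2),K,np.array(c["D"])).reshape(-1,2)
    R=np.array(c["R"]);t=np.array(c["t"])
    return -R.T@t, np.c_[p,np.ones(len(p))]@R
def onz(c,uv,z):
    o,d=ray(c,uv); z=np.broadcast_to(z,len(d)); return o+d*((z-o[2])/d[:,2])[:,None]
def cloud(c,dep):
    H,W=dep.shape;v,u=np.mgrid[:H,:W]
    o,d=ray(c,np.c_[u.ravel(),v.ravel()]); return (o+d*dep.ravel()[:,None]).reshape(H,W,3)
def proj(c,X):
    r=cv2.Rodrigues(np.array(c["R"]))[0]
    return cv2.projectPoints(np.array(X,float).reshape(-1,1,3),r,np.array(c["t"]),np.array(c["intrinsics"]),np.array(c["D"]))[0].reshape(-1,2)
def tri(a,b):
    (o1,d1),(o2,d2)=a,b
    d1=d1/np.linalg.norm(d1);d2=d2/np.linalg.norm(d2)
    s=np.linalg.lstsq(np.c_[d1,-d2],o2-o1,rcond=None)[0]
    p,q=o1+d1*s[0],o2+d2*s[1]; return (p+q)/2,np.linalg.norm(p-q)
def move(s,target,Rt=None):
    """shift in tool axes from the measured pose, and the turn left"""
    R=Ro.from_rotvec(s["tool_rot"]); sh=R.inv().apply(np.array(target)-s["position"])
    return sh, None if Rt is None else np.degrees((R.inv()*Rt).as_rotvec())
E
python3 - <<'E'
from h import *
from bench import ctrl
c=ctrl.camera_info("top");d=np.load("top0.npy")
P=cloud(c,d)
for n,uv in dict(stand=(245,243),sleeve=(241,242),hub=(362,248),roller=(400,257),tin=(318,243),carton=(316,216),bottle=(370,177),hexk=(320,294),boardR=(435,244),board2=(423,295),kap=(291,180)).items():
    print(n,P[uv[1],uv[0]].round(3),onz(c,[uv],.05).round(3))
s=ctrl.get_state();R=Ro.from_rotvec(s["tool_rot"]);print(R.as_matrix().round(3))
w=ctrl.camera_info("wrist");o=-np.array(w["R"]).T@w["t"]
print("cam in tool",R.inv().apply(o-s["position"]).round(3),(np.array(w["R"])@R.as_matrix()).round(3),w["intrinsics"])
m=(P[...,2]>.055)&(P[...,2]<.12)&(P[...,0]<.7)&(P[...,0]>.3)&(abs(P[...,1])<.4)
n,l,st,ce=cv2.connectedComponentsWithStats(m.astype(np.uint8))
for i in range(1,n):
    if st[i,4]>5:q=P[l==i];print(st[i],q.mean(0).round(3),q[:,2].max().round(3))
E
```

```text
stand [0.513 0.191 0.098] [[0.516 0.195 0.05 ]]
sleeve [0.515 0.202 0.102] [[0.519 0.207 0.05 ]]
hub [ 0.504 -0.147  0.06 ] [[ 0.505 -0.148  0.05 ]]
roller [ 0.477 -0.254  0.087] [[ 0.479 -0.261  0.05 ]]
tin [ 0.52  -0.019  0.024] [[ 0.518 -0.019  0.05 ]]
carton [ 0.601 -0.013  0.025] [[ 0.598 -0.012  0.05 ]]
bottle [ 0.711 -0.169  0.076] [[ 0.716 -0.172  0.05 ]]
hexk [ 0.368 -0.028 -0.004] [[ 0.369 -0.026  0.05 ]]
boardR [ 0.52  -0.372  0.025] [[ 0.518 -0.366  0.05 ]]
board2 [ 0.367 -0.335  0.021] [[ 0.368 -0.329  0.05 ]]
kap [0.713 0.064 0.001] [[0.704 0.063 0.05 ]]
[[-0.963  0.269 -0.   ]
 [ 0.269  0.963 -0.002]
 [-0.    -0.002 -1.   ]]
cam in tool [ 0.079  0.    -0.162] [[ 0.001  1.     0.001]
 [-0.958  0.001 -0.287]
 [-0.287 -0.     0.958]] [[351.79528572   0.         317.97764921]
 [  0.         351.79528572 242.3122531 ]
 [  0.           0.           1.        ]]
[227 227  33  33 849] [0.516 0.199 0.072] 0.111
[357 241  10  12  59] [ 0.508 -0.145  0.06 ] 0.066
[395 254   9   6  37] [ 0.479 -0.252  0.085] 0.1
```

```bash
python3 -m handwheel '[[0.087,-0.037,-0.026,0,0,0,0],[0.087,-0.037,-0.026,0,0,0,0],[0.087,-0.037,-0.026,0,0,0,0],[0.087,-0.037,-0.026,0,0,0,0],[0.087,-0.037,-0.026,0,0,0,0],[0.087,-0.037,-0.026,0,0,0,0],[0.087,-0.037,-0.026,0,0,0,0],[0.087,-0.037,-0.026,0,0,0,0],[0.087,-0.037,-0.026,0,0,0,0],[0.087,-0.037,-0.026,0,0,0,0],[0.087,-0.037,-0.026,0,0,0,0],[0.087,-0.037,-0.026,0,0,0,0]]'
python3 -m handwheel '[[0.087,0,0,0,0,0,0],[0.087,0,0,0,0,0,0]]'
cat > look.py <<'E'
from h import *;from bench import ctrl;import sys,pickle
n=sys.argv[1];s=ctrl.get_state();c=ctrl.camera_info("wrist");im,d=ctrl.get_image("wrist")
cv2.imwrite(f"pics/{n}.png",im);pickle.dump((s,c,im,d),open(n+".pkl","wb"))
print(s["position"].round(4),s["tool_rot"].round(3),s["joint_positions"].round(2),s["time"])
E
python3 look.py w1
```

```text
time: 1.6
position: [0.5192, 0.2046, 0.2222]
tool_rot: [-0.427, -3.112, 0.0]
ft_force: [1.8, 0.0, -0.2]
grip_width: 1.003
grip_force: 0.0
time: 1.85
position: [0.5181, 0.2064, 0.2221]
tool_rot: [-0.427, -3.111, -0.0]
ft_force: [-0.3, 1.0, -0.9]
grip_width: 0.999
grip_force: 0.0
[0.5181 0.2064 0.2221] [-0.427 -3.111 -0.   ] [-0.71  0.12  0.31  1.7  -0.04  1.33  0.91] 1.85
```

View pics/w1.png

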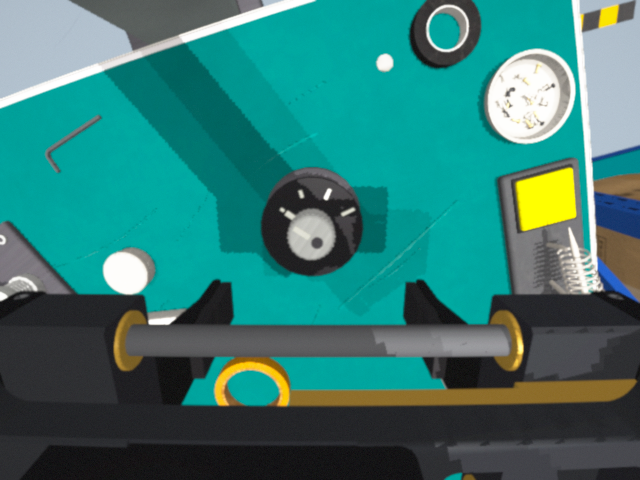

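Wrist view: dial at about (311,228); marks near (287,214), (302,193), (327,194), (348,211); sleeve top at about (311,234). The pointer seems to be near mark 1. A second, offset view for height and pointer.

```bash
python3 -m handwheel '[[0.087,-0.03,0.02,0,0,0,0],[0.087,-0.03,0.02,0,0,0,0],[0.087,0,0,0,0,0,0],[0.087,0,0,0,0,0,0]]' >/dev/null
python3 look.py w2
python3 - <<'E'
import cv2,pickle,numpy as np
a=pickle.load(open("w1.pkl","rb"))[2][160:285,250:375];from h import *
s,c,im,d=pickle.load(open("w2.pkl","rb"))
u,v=proj(c,[[.515,.197,.08]])[0].astype(int);print(u,v)
b=im[v-62:v+63,u-62:u+63]
cv2.imwrite("pics/z.png",np.hstack([cv2.resize(x,(400,400),interpolation=cv2.INTER_CUBIC) for x in(a,b)]))
E
```

```text
[0.586  0.2292 0.2222] [-4.240e-01 -3.111e+00  1.000e-03] [-0.68  0.28  0.33  1.52 -0.09  1.36  0.95] 2.4
258 161
```

View pics/z.png

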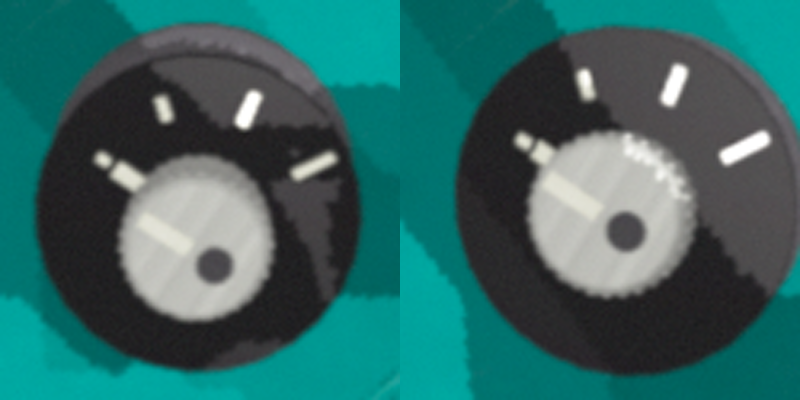

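Both views: the pointer is exactly at mark 1 (crop left: pointer (125,177), mark 1 (103,159)); marks 2, 3 and 4 lie clockwise from there. The sleeve has to turn 1.4 rad.

Run:
```python
import pickle;from h import *
rs=[];
for n in("w1","w2"):
    s,c,im,d=pickle.load(open(n+".pkl","rb"));P=cloud(c,d)
    near=np.hypot(P[...,0]-.515,P[...,1]-.197)<.06
    m=near&(P[...,2]>.085);q=P[m];zt=np.percentile(q[:,2],70)
    m=near&(abs(P[...,2]-zt)<.008);v,u=np.nonzero(m)
    (cx,cy),r=cv2.minEnclosingCircle(np.c_[u,v].astype(np.float32))
    e=cv2.fitEllipse(max(cv2.findContours(m.astype(np.uint8),0,1)[0],key=len))
    print(n,"ztop",zt.round(4),"px",(cx,cy,r),e[0],e[1],"at z",onz(c,[e[0]],.1).round(4)); rs.append((ray(c,[e[0]])[0],ray(c,[e[0]])[1][0]))
    m2=near&(abs(P[...,2]-.066)<.006);k=max(cv2.findContours(cv2.morphologyEx((near&(P[...,2]>.06)).astype(np.uint8),2,np.ones((3,3))),0,1)[0],key=len)
    e=cv2.fitEllipse(k); print(" disc",e[0],e[1],onz(c,[e[0]],.066).round(4))
    if n=="w1": mk=[(287.,214),(302,194),(327.5,194.3),(348.3,212)]
    if n=="w1":
        px=np.array([[103,159],[163,109],[249,110],[314,166]])/3.2+[250,160]
    else: px=(np.array([[124,141],[186,85],[274,85],[345,148]])/3.2)+[258-62,161-62]
    X=onz(c,px,.066);print(X.round(4))
    # circle of mid radii 32,33.5,35,36.5
    from scipy.optimize import least_squares
    th=np.array([1,2,3,4]);rad=np.array([.032,.0335,.035,.0365])
    f=lambda p:(p[:2]+np.c_[np.cos(p[2]-.7*(th-1)),np.sin(p[2]-.7*(th-1))]*rad[:,None]-X[:,:2]).ravel()
    o=least_squares(f,[.515,.197,4.19]);print(" axis,mark1 ang",o.x.round(4),np.abs(o.fun).max())
print(tri(*rs))
s=pickle.load(open("w2.pkl","rb"))[0];print(Ro.from_rotvec(s["tool_rot"]).as_matrix().round(3))
```

```text
w1 ztop 0.3339 px (281.4858093261719, 445.0, 283.5318603515625) (235.55641174316406, 441.7701110839844) (75.46493530273438, 845.2241821289062) at z [[0.7081 0.0651 0.1   ]]
 disc (268.40478515625, 398.2324523925781) (198.54429626464844, 588.2144165039062) [[0.691  0.1018 0.066 ]]
[[0.4943 0.1791 0.066 ]
 [0.4851 0.1998 0.066 ]
 [0.4919 0.2233 0.066 ]
 [0.5125 0.2371 0.066 ]]
 axis,mark1 ang [0.5187 0.2005 3.8488] 0.0006442022243267065
w2 ztop 0.333 px (156.94827270507812, 431.0, 164.12432861328125) (136.84507751464844, 438.19500732421875) (80.17400360107422, 441.93988037109375) at z [[ 0.7464 -0.011   0.1   ]]
 disc (143.64471435546875, 390.87762451171875) (208.08615112304688, 358.4996643066406) [[ 0.7147 -0.006   0.066 ]]
[[0.4942 0.1791 0.066 ]
 [0.4849 0.2001 0.066 ]
 [0.4914 0.223  0.066 ]
 [0.5124 0.2369 0.066 ]]
 axis,mark1 ang [0.5186 0.2005 3.8509] 0.0005632172646669875
(array([0.60998703, 0.1292914 , 0.23361284]), np.float64(0.04017196129808694))
[[-0.964  0.268 -0.001]
 [ 0.268  0.964 -0.   ]
 [ 0.001 -0.001 -1.   ]]
```

Run:
```python
import pickle;from h import *
from bench import ctrl
rs=[]
for n in("w1","w2"):
    s,c,im,d=pickle.load(open(n+".pkl","rb"));P=cloud(c,d)
    near=(np.hypot(P[...,0]-.5187,P[...,1]-.2005)<.035)&(P[...,2]<.13)
    q=P[near&(P[...,2]>.085)];zt=np.percentile(q[:,2],50);m=near&(abs(P[...,2]-zt)<.006)
    e=cv2.fitEllipse(cv2.convexHull(max(cv2.findContours(m.astype(np.uint8),0,1)[0],key=len)))
    o,r=ray(c,[e[0]]);rs.append((o,r[0]));print(zt,e[0],e[1],P[m].mean(0))
print(tri(*rs))
s=ctrl.get_state();print(s["position"],move(s,[.5187,.2005,.074])[0].round(4))
```

```text
0.10066976000318845 (310.3198547363281, 236.58282470703125) (46.05391311645508, 47.70658874511719) [0.51706192 0.20035829 0.10053037]
0.10064361936450042 (261.2559509277344, 165.53236389160156) (49.72727584838867, 52.544010162353516) [0.51806697 0.20132652 0.10047254]
(array([0.51827823, 0.2001251 , 0.09452996]), np.float64(0.0007120158195475771))
[0.58604972 0.22888888 0.22249786] [ 0.0571 -0.0454  0.1486]
```

```bash
python3 -m handwheel '[[0.087,0.019,-0.015,0,0,0,0],[0.087,0.019,-0.015,0,0,0,0],[0.087,0.019,-0.015,0,0,0,0],[0.087,0,0,0.03,0,0,0],[0.087,0,0,0.03,0,0,0],[0.087,0,0,0.02,0,0,0],[0.087,0,0,0,0,0,0],[0.087,0,0,0,0,0,0]]'; python3 -c "
from h import *;from bench import ctrl
s=ctrl.get_state();print(s['position'],move(s,[.5187,.2005,.074],Ro.from_matrix([[-.964,.267,0],[.267,.964,0],[0,0,-1]])))"
```

```text
time: 3.45
position: [0.5204, 0.2006, 0.1438]
tool_rot: [0.426, 3.111, 0.002]
ft_force: [-1.4, -0.7, 0.3]
grip_width: 0.995
grip_force: 0.0
[0.52039948 0.20058755 0.14383998] (array([ 0.00169161, -0.00064332,  0.06983727]), array([ 0.0833497 ,  0.06439554, -0.12897845]))
```

```bash
python3 -m handwheel '[[0.087,0.001,0,0.03,0,0,0],[0.087,0,0,0.025,0,0,0],[0.087,0,0,0.014,0,0,0],[0.087,0,0,0,0,0,0],[0.03,0,0,0,0,0,0],[0.03,0,0,0,0,0,0],[0.03,0,0,0,0,0,0],[0.03,0,0,0,0,0,0],[0.03,0,0,0,0,0,0]]' 30
```

```text
time: 4.58
position: [0.5193, 0.2005, 0.0736]
tool_rot: [0.427, 3.112, 0.0]
ft_force: [-0.2, 0.4, 0.4]
grip_width: 0.518
grip_force: 0.0
```

```bash
python3 -m handwheel '[[0.03,0,0,0,0,0,0],[0.03,0,0,0,0,0,0],[0.03,0,0,0,0,0,0],[0.03,0,0,0,0,0,0]]' 30
```

```text
time: 5.08
position: [0.5191, 0.1999, 0.0736]
tool_rot: [-0.428, -3.112, 0.001]
ft_force: [-1.4, -3.4, 3.5]
grip_width: 0.447
grip_force: 30.0
```

```bash
python3 -m handwheel '[[0.03,0,0,0,0,0,8],[0.03,0,0,0,0,0,8],[0.03,0,0,0,0,0,8],[0.03,0,0,0,0,0,8],[0.03,0,0,0,0,0,8],[0.03,0,0,0,0,0,8],[0.03,0,0,0,0,0,8],[0.03,0,0,0,0,0,8],[0.03,0,0,0,0,0,8],[0.03,0,0,0,0,0,8.2],[0.03,0,0,0,0,0,0],[0.03,0,0,0,0,0,0]]'; python3 -c "
from h import *;from bench import ctrl
s=ctrl.get_state();print(s['torque'],s['joint_positions'],move(s,s['position'],Ro.from_matrix([[-.964,.267,0],[.267,.964,0],[0,0,-1]])))"; python3 look.py w3
python3 - <<'E'
import pickle;from h import *
s,c,im,d=pickle.load(open("w3.pkl","rb"))
u,v=proj(c,[[.5187,.2005,.08]])[0].astype(int);print(u,v)
y,x=max(v-75,0),max(u-75,0);cv2.imwrite("pics/z3.png",cv2.resize(im[y:y+150,x:x+150],(450,450),interpolation=cv2.INTER_CUBIC))
E
```

```text
time: 6.58
position: [0.5191, 0.1999, 0.0735]
tool_rot: [2.329, 2.108, -0.001]
ft_force: [-1.9, -4.3, 3.8]
grip_width: 0.456
grip_force: 30.0
[-1.12382799  0.66430693  0.05368493] [-0.85487811  0.26476426  0.50093527  1.87363338 -0.14556785  1.03991178
 -0.39414335] (array([0., 0., 0.]), array([-5.51637002e-02,  2.45485474e-02, -8.02249730e+01]))
[0.5191 0.1999 0.0735] [ 2.329e+00  2.108e+00 -1.000e-03] [-0.85  0.26  0.5   1.87 -0.15  1.04 -0.39] 6.575
318 304
```

View pics/z3.png

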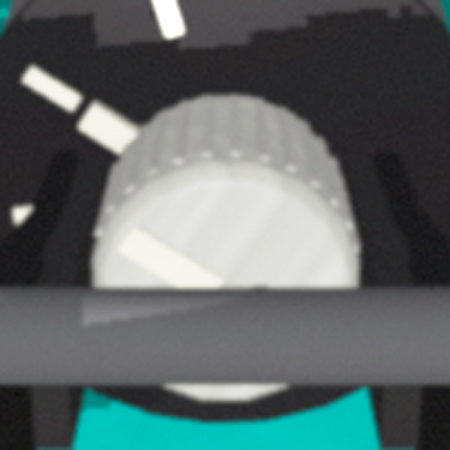

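Pointer (105,125) is in line with a mark at (50,88), one shorter mark to its left and mark 4 at (170,15) on the other side: it is at mark 3. Release, lift, and confirm on the way.

```bash
python3 -m handwheel '[[0.087,0,0,0,0,0,0],[0.087,0,0,0,0,0,0],[0.087,0,0,0,0,0,0],[0.087,0,0,0,0,0,0],[0.087,0,0,0,0,0,0],[0.087,0,0,0,0,0,0],[0.087,0,0,0,0,0,0],[0.087,0,0,0,0,0,0]]'
python3 -m handwheel '[[0.087,0,0,-0.03,0,0,0],[0.087,0,0,-0.04,0,0,0],[0.087,0,0,-0.04,0,0,0],[0.087,0,0,-0.04,0,0,0],[0.087,0,0,0,0,0,0],[0.087,0,0,0,0,0,0]]';python3 look.py w4
python3 -m handwheel '[[0.087,-0.041,0.0024,0,0,0,0],[0.087,-0.041,0.0024,0,0,0,0],[0.087,-0.041,0.0024,0,0,0,0],[0.087,-0.041,0.0024,0,0,0,0],[0.087,-0.041,0.0024,0,0,0,0],[0.087,-0.041,0.0024,0,0,0,0],[0.087,-0.041,0.0024,0,0,0,0],[0.087,-0.041,0.0024,0,0,0,0],[0.087,-0.041,0.0024,0,0,0,0],[0.087,-0.041,0.0024,0,0,0,0],[0.087,-0.041,0.0024,0,0,0,0],[0.087,0,0,0,0,0,0]]'
python3 -m handwheel '[[0.087,0,0,0,0,0,0],[0.087,0,0,0,0,0,0]]';python3 look.py w5
python3 - <<'E'
import pickle;from h import *
s,c,im,d=pickle.load(open("w4.pkl","rb"))
u,v=proj(c,[[.5187,.2005,.08]])[0].astype(int)
a=cv2.resize(im[v-65:v+65,u-65:u+65],(390,390),interpolation=cv2.INTER_CUBIC)
im=pickle.load(open("w5.pkl","rb"))[2]
b=cv2.resize(im[:310,120:520],(400,310)); cv2.imwrite("pics/z4.png",np.hstack([a[:310],b]))
E
```

```text
time: 7.62
position: [0.5193, 0.2006, 0.0736]
tool_rot: [-2.331, -2.106, -0.0]
ft_force: [-1.0, -0.4, -0.8]
grip_width: 0.995
grip_force: 0.0
time: 8.38
position: [0.5189, 0.2004, 0.223]
tool_rot: [-2.331, -2.105, 0.001]
ft_force: [-0.2, -0.2, -1.0]
grip_width: 1.002
grip_force: 0.0
[0.5189 0.2004 0.223 ] [-2.331e+00 -2.105e+00  1.000e-03] [-0.89  0.12  0.52  1.7  -0.06  1.33 -0.46] 8.375
time: 9.93
position: [0.4975, -0.2547, 0.2224]
tool_rot: [-2.339, -2.097, 0.006]
ft_force: [-0.7, 0.8, 0.7]
grip_width: 1.003
grip_force: 0.0
time: 10.18
position: [0.5, -0.2491, 0.2229]
tool_rot: [-2.328, -2.107, -0.0]
ft_force: [1.2, 0.5, 0.6]
grip_width: 0.998
grip_force: 0.0
[ 0.5    -0.2491  0.2229] [-2.328 -2.107 -0.   ] [-0.4   0.17  0.91  1.71 -0.14  1.33  0.44] 10.175
```

View pics/z4.png

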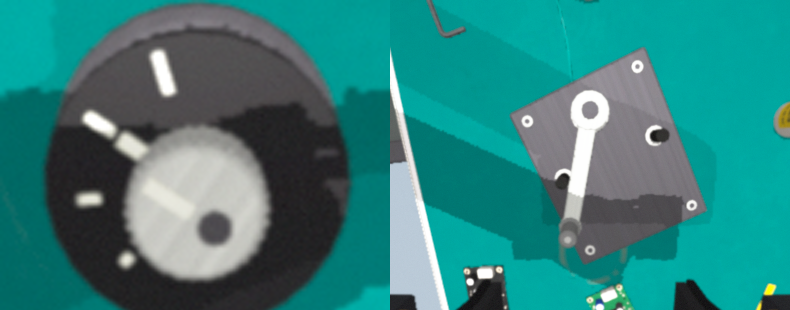

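Left: released sleeve stays at mark 3 (pointer (130,145), mark (100,125); shorter marks at (90,200), (127,260)). Right: hub at (590,110), roller top at about (568,238), stop post at (657,135). Second view for triangulation.

```bash
python3 -m handwheel '[[0.087,-0.02,-0.02,0,0,0,0],[0.087,-0.02,-0.02,0,0,0,0],[0.087,0,0,0,0,0,0],[0.087,0,0,0,0,0,0]]'>/dev/null;python3 look.py w6
python3 - <<'E'
import pickle;from h import *
rr=[];hh=[];tiles=[]
for n in("w5","w6"):
    s,c,im,d=pickle.load(open(n+".pkl","rb"));P=cloud(c,d)
    for nm,c0,r,zr,L in(("roller",(.478,-.253),.025,(.082,.105),rr),("hub",(.506,-.147),.025,(.055,.075),hh)):
        m=(np.hypot(P[...,0]-c0[0],P[...,1]-c0[1])<r)&(P[...,2]>zr[0])&(P[...,2]<zr[1])
        q=P[m];zt=np.percentile(q[:,2],70);m&=abs(P[...,2]-zt)<.005
        e=cv2.fitEllipse(cv2.convexHull(max(cv2.findContours(m.astype(np.uint8),0,1)[0],key=len)))
        o,dd=ray(c,[e[0]]);L.append((o,dd[0]));print(n,nm,zt.round(4),np.round(e[0],1),np.round(e[1],1),onz(c,[e[0]],.092 if nm=="roller" else .061).round(4))
    u,v=proj(c,[[.478,-.253,.075]])[0].astype(int);print(u,v)
    tiles.append(cv2.resize(im[v-40:v+40,u-40:u+40],(400,400),interpolation=cv2.INTER_CUBIC))
cv2.imwrite("pics/z5.png",np.hstack(tiles))
print(tri(*rr),tri(*hh))
E
```

```text
[ 0.4556 -0.2867  0.2238] [2.332 2.105 0.003] [-0.37  0.1   0.95  1.76 -0.09  1.33  0.5 ] 10.725
w5 roller 0.0931 [297.  238.5] [17.8 17.9] [[ 0.4808 -0.2522  0.092 ]]
w5 hub 0.0573 [319.5 109.9] [36.4 38.6] [[ 0.5108 -0.1472  0.061 ]]
295 234
w6 roller 0.0932 [343.7 190.5] [18.4 18.8] [[ 0.4804 -0.2525  0.092 ]]
w6 hub 0.0575 [365.8  58.7] [39.  41.8] [[ 0.5101 -0.1478  0.061 ]]
339 188
(array([ 0.48054468, -0.25287051,  0.0896161 ]), np.float64(3.913937954229723e-05)) (array([ 0.51085042, -0.14685831,  0.05597067]), np.float64(5.0728621590205766e-05))
```

View pics/z5.png

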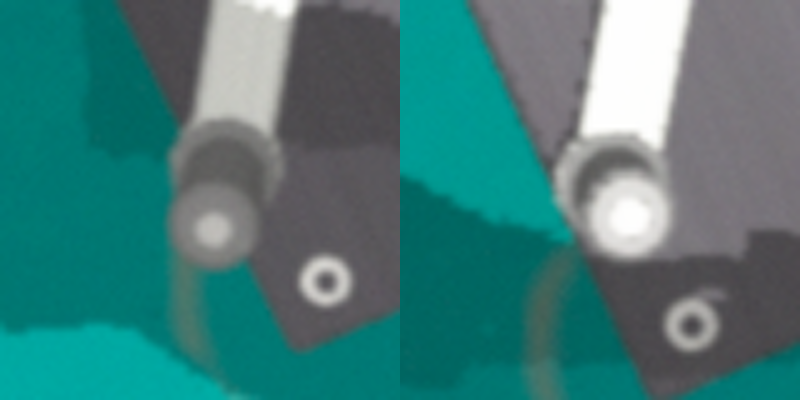

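Both views show the roller with flange, top at (213,228) / (630,215) in the crops, at world (0.4807, -0.2524); top triangulates to about 0.09 and the depth says 0.093. Nothing is near it above finger-tip height.

```bash
python3 -m handwheel '[[0.087,0,0,0,0,0,10],[0.087,0.02,0.0075,0,0,0,0],[0.087,0.02,0.0075,0,0,0,0],[0.087,0,0,0.03,0,0,0],[0.087,0,0,0.03,0,0,0],[0.087,0,0,0.03,0,0,0],[0.087,0,0,0,0,0,0],[0.087,0,0,0,0,0,0]]'; python3 -c "
from h import *;from bench import ctrl
s=ctrl.get_state();print(s['position'],Ro.from_rotvec(s['tool_rot']).as_matrix().round(3),move(s,[.4807,-.2524,.060]))"
```

```text
time: 11.78
position: [0.4824, -0.2517, 0.1345]
tool_rot: [2.503, 1.896, 0.001]
ft_force: [-0.9, 0.3, -0.1]
grip_width: 0.997
grip_force: 0.0
[ 0.48238496 -0.25165008  0.13446302] [[ 0.271  0.963  0.001]
 [ 0.963 -0.271 -0.   ]
 [-0.     0.001 -1.   ]] (array([-0.00116381, -0.00150125,  0.07446163]), None)
```

```bash
python3 -m handwheel '[[0.087,-0.001,-0.001,0.03,0,0,0],[0.087,0,0,0.03,0,0,0],[0.087,0,0,0.014,0,0,0],[0.087,0,0,0,0,0,0],[0.005,0,0,0,0,0,0],[0.005,0,0,0,0,0,0],[0.005,0,0,0,0,0,0],[0.005,0,0,0,0,0,0],[0.005,0,0,0,0,0,0],[0.005,0,0,0,0,0,0],[0.005,0,0,0,0,0,0],[0.005,0,0,0,0,0,0]]' 30;python3 -m handwheel '[[0.005,0,0,0,0,0,0],[0.005,0,0,0,0,0,0],[0.005,0,0,0,0,0,0],[0.005,0,0,0,0,0,0],[0.005,0,0,0,0,0,0],[0.005,0,0,0,0,0,0]]' 30
```

```text
time: 13.28
position: [0.4812, -0.2532, 0.0598]
tool_rot: [2.504, 1.893, 0.002]
ft_force: [5.1, -0.6, -5.3]
grip_width: 0.175
grip_force: 30.5
time: 14.02
position: [0.4811, -0.2531, 0.0597]
tool_rot: [2.504, 1.893, 0.002]
ft_force: [4.9, -2.1, -4.5]
grip_width: 0.178
grip_force: 30.0
```

```bash
python3 -m handwheel '[[0.005,0.0008,0.0134,0,0,0,-7],[0.005,0.0008,0.0134,0,0,0,-7],[0.005,0.0008,0.0134,0,0,0,-7],[0.005,0.0008,0.0134,0,0,0,-7],[0.005,0.0008,0.0134,0,0,0,-7],[0.005,0.0008,0.0134,0,0,0,-7],[0.005,0.0008,0.0134,0,0,0,-7],[0.005,0.0008,0.0134,0,0,0,-7],[0.005,0.0008,0.0134,0,0,0,-7],[0.005,0,0,0,0,0,0],[0.005,0,0,0,0,0,0]]'
cat > st.py <<'E'
from h import *;from bench import ctrl
s=ctrl.get_state();p=s['position'];v=p[:2]-[.5104,-.1475]
R=Ro.from_rotvec(s["tool_rot"])
print(p.round(4),"r",np.hypot(*v).round(4),"swing deg",(np.degrees(np.arctan2(v[1],v[0]))+105.8).round(2),"tool force",R.inv().apply(s["ft_force"]).round(1),s["joint_positions"].round(2))
E
python3 st.py
```

```text
time: 15.4
position: [0.5889, -0.2256, 0.0596]
tool_rot: [-1.152, -2.922, 0.007]
ft_force: [-1.4, -7.1, 0.1]
grip_width: 0.177
grip_force: 30.0
[ 0.5889 -0.2256  0.0596] r 0.1107 swing deg 60.93 tool force [-3.8 -6.2 -0.1] [-0.15  0.45  0.59  1.7  -0.28  1.07  1.35]
```

```bash
python3 -m handwheel '[[0.005,0.0008,0.0125,0,0,0,-6],[0.005,0,0,0,0,0,0],[0.005,0,0,0,0,0,0]]' >/dev/null;python3 st.py
python3 -m handwheel '[[0.005,0.0002,0.002,0,0,0,-1],[0.005,0,0,0,0,0,0],[0.005,0,0,0,0,0,0]]'>/dev/null;python3 st.py
python3 -m handwheel '[[0.005,0.0002,0.002,0,0,0,0],[0.005,0,0,0,0,0,0],[0.005,0,0,0,0,0,0]]'>/dev/null;python3 st.py
```

```text
[ 0.5972 -0.2164  0.0597] r 0.1108 swing deg 67.35 tool force [-3.7 -6.   0.1] [-0.14  0.46  0.57  1.69 -0.27  1.08  1.43]
[ 0.5982 -0.2149  0.0597] r 0.1107 swing deg 68.28 tool force [-5.  -6.4  1.2] [-0.14  0.46  0.56  1.69 -0.26  1.07  1.44]
[ 0.5994 -0.2134  0.0597] r 0.1108 swing deg 69.29 tool force [-5.3 -5.8  2.5] [-0.15  0.46  0.56  1.69 -0.26  1.07  1.44]
```

```bash
for i in 1 ; do python3 -m handwheel '[[0.005,-0.0003,0.002,0,0,0,0],[0.005,0,0,0,0,0,0],[0.005,0,0,0,0,0,0]]'>/dev/null;python3 st.py; python3 -m handwheel '[[0.005,0,0.002,0,0,0,0],[0.005,0,0,0,0,0,0],[0.005,0,0,0,0,0,0]]'>/dev/null;python3 st.py; done
```

```text
[ 0.6007 -0.2118  0.0597] r 0.1108 swing deg 70.36 tool force [-5.  -5.8  1.5] [-0.15  0.46  0.56  1.68 -0.27  1.08  1.43]
[ 0.601  -0.2113  0.0596] r 0.1108 swing deg 70.62 tool force [-4.4 -8.1  0.2] [-0.15  0.46  0.56  1.68 -0.26  1.08  1.43]
```

```bash
python3 -m handwheel '[[0.005,0,0.003,0,0,0,0],[0.005,0,0,0,0,0,0],[0.005,0,0,0,0,0,0]]'>/dev/null;python3 st.py; python3 -m handwheel '[[0.005,0,0.003,0,0,0,0],[0.005,0,0,0,0,0,0],[0.005,0,0,0,0,0,0]]'>/dev/null;python3 st.py
```

```text
[ 0.6012 -0.2111  0.0596] r 0.1108 swing deg 70.79 tool force [ -4.  -12.2  -0.9] [-0.15  0.46  0.56  1.68 -0.26  1.08  1.43]
[ 0.6013 -0.2109  0.0595] r 0.1108 swing deg 70.91 tool force [ -3.  -14.9  -2. ] [-0.15  0.46  0.56  1.68 -0.26  1.08  1.42]
```

Hard contact: 6 mm of command gave 0.3 mm of motion, and the push rose from 6 to 15 N. A final check picture.

```bash
python3 -m handwheel '[[0.005,0,0,0,0,0,0],[0.005,0,0,0,0,0,0],[0.005,0,0,0,0,0,0],[0.005,0,0,0,0,0,0],[0.005,0,0,0,0,0,0],[0.005,0,0,0,0,0,0],[0.005,0,0,0,0,0,0],[0.005,0,0,0,0,0,0]]';python3 st.py;python3 - <<'E'
from bench import ctrl;import cv2,numpy as np
a=ctrl.get_image("scene")[0]; w=ctrl.get_image("wrist")[0]
cv2.imwrite("pics/fin.png",np.hstack([cv2.resize(a[140:400,220:480],(400,400)),cv2.resize(w[0:400,120:520],(400,400))]))
E
```

```text
time: 19.02
position: [0.6013, -0.2109, 0.0595]
tool_rot: [-0.978, -2.982, 0.019]
ft_force: [-6.3, -13.9, 1.3]
grip_width: 0.174
grip_force: 30.0
[ 0.6013 -0.2109  0.0595] r 0.1108 swing deg 70.92 tool force [ -3.2 -14.9  -1.1] [-0.15  0.46  0.56  1.68 -0.26  1.08  1.42]
```

View pics/fin.png

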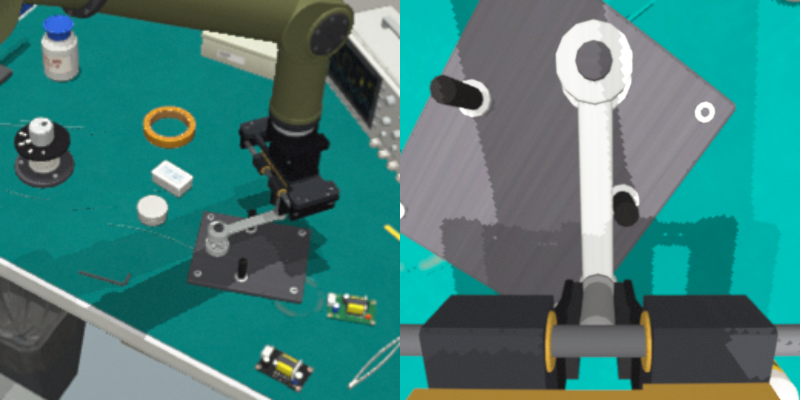

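The arm lies against the stop post (625,205), and the fingers hold the roller at (597,300). The bystanders in view are where they were; the bottle is hidden behind the gripper.

```bash
python3 -c "
from bench import ctrl
print(ctrl.close_job())"
```

```text
the job is handed in; nothing more can be done
None
```

The drag sleeve is at mark 3 and released, and the tension arm is against the stop post, still held by the roller with about 15 N of push; I handed the job in at about 19 s, with no verdict shown and the flux bottle out of view in the last picture.

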